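Seat an open wooden bracelet on the burning jig

TASK

Get the open bracelet ready for pattern burning: pick up the wooden ring with the wide gap, turn it so the gap lines up with the fin of the jig, and lower it over the jig's post until it sits fully down, flat on the plywood base, then let go. Leave the other two wooden rings (closed, and with only a narrow slit) where they lie.

Things in the scene. Friction and masses are not known exactly. Their poses are not given: they have to be found in the camera images.
- open_cuff: The open bracelet, C-shaped, with a wide gap (22 mm between the ends at the bore, 29 mm outside); pale wood ring lying flat on the mat (mat top z = 3 mm): outer diameter 64, bore 48, height 30 mm. Origin on its axis at the underside, z up; x from the centre through the middle of the gap, so it is gripped across the outside along y. About 40 g. The gap points roughly to the left (+y) at the start.
- jig: Fixed jig: plywood base 120 x 120 x 15 mm; at its centre a dark round post, diameter 32, 46 mm tall above the base, top 14 mm tapered; from the post a straight dark fin, 8 thick, 28 mm tall, reaching 46 mm from the axis. The gap must pass over the fin, else the ring stops on it. Origin on the post's axis at the base's underside (base top is 15 mm above), z up, x outwards along the fin.
- slit_cuff: Bystander with only a narrow slit of about 4 mm; pale wood ring lying flat on the mat (mat top z = 3 mm): outer diameter 64, bore 48, height 30 mm. Origin on its axis at the underside, z up, x through the slit.
- closed_ring: Bystander without any gap; pale wood ring lying flat on the mat (mat top z = 3 mm): outer diameter 64, bore 48, height 30 mm. Origin on its axis at the underside, z up.
Mind the look-alikes: they are no part of the job. What is shaped like the open_cuff but black or green is not meant.

How it is judged:
At the end, for the whole second after the job is handed in: The open bracelet is on the jig's post (axis within 12 mm of the post's), down on the base (underside within 6 mm of the base's top), flat within 7 degrees, its gap over the fin (in line within 28 degrees), released and at rest (z of open_cuff in the frame of jig below 0.021 m and horizontal distance between open_cuff and jig below 0.012 m and angle between open_cuff's own z axis and vertical below 0.12 rad and angle between the x axis of open_cuff and the x axis of jig, either way round below 0.5 rad and linear speed of open_cuff below 0.02 m/s); the robot touches nothing.
It fails at once if the slit ring is moved by more than 30 mm (distance of slit_cuff from where it was at the start of the episode above 0.03 m).
It fails at once if the closed ring is moved by more than 30 mm (distance of closed_ring from where it was at the start of the episode above 0.03 m).
It also fails if it takes over 40 s, if anything falls off the work surface, if the arm or the gripper's body presses on something with over 40 N, if the wrist force passes 120 N, or if a joint passes its speed limit or range.

ROBOT

A 7-joint arm with a two-finger parallel gripper is mounted at the origin on the work surface. World frame = base frame: x ahead of the robot, y to its left, z up, the work surface at z = 0. Lengths are in m, angles in rad, forces in N, time in s.
With the tool pointing down it reaches from about 0.425 to 1.025 m from the base axis. Payload 3.6 kg.
Tool frame: the origin (TCP) lies on the centre line of the jaws, within the pads' length; the fingertips stand 17 mm ahead of it and the grasp point (between the pads) lies 2 mm behind it (nose_length is the distance from the TCP to the fingertips, in m); z points along the fingers, y is the line along which they close (so a half turn about z gives the same grasp; the last joint's range is limited). The gripper opens to 85 mm and grips with 20 to 120 N. Pads are 22 mm wide; open, the fingers measure 114 mm over their backs; the gripper's body (76 mm by 85 mm) begins 54 mm behind the grasp point. The pads swing forward as they close: fully open they stand 13 mm farther back than shut.
Start: joints at [1.129, 0.591, 0.048, 1.609, -0.033, 0.943, -0.034], TCP at [0.248, -0.681, 0.248] pointing down, gripper open.
Joint ranges: [-2.69, 2.69], [-0.47, 2.24], [-1.27, 1.36], [0.19, 2.51], [-1.53, 4.68], [0.08, 2.07], [-3.09, 3.09]. Speed limits (rad/s): [2.57, 2.57, 3.14, 3.14, 3.14, 3.14, 3.14].

INTERFACE

Orientations are given as [roll, pitch, yaw] about the fixed x, y, z axes, in that order (R = Rz(yaw) Ry(pitch) Rx(roll)).
In Python, from bench import * gives the robot as it stands. The module is installed in compiled form; this text tells all that it offers.
- The arm moves only by the tool move_arm, never from a script. Its argument "steps" is text: rows parted by semicolons, each of 6 numbers parted by spaces: the shift along the world's x, y, z scaled (see below), then the turn, a rotation vector about the world's x, y, z scaled (see below). In form: x y z ax ay az; .... A call has 1 to 5 rows; each row is the pose to reach, as a shift and turn from the pose commanded when the call began, turning the shorter way round; what a row does not reach only later rows make up. The controller multiplies each number of a shift by 250 mm and each number of a turn by 180 degrees. A row lasts 1/10 s, in which the tool goes at most 50 mm and 8.59 degrees, less where a joint would pass 70% of its speed; a pose out of reach is approached as far as the arm can. A call with a number of a shift or a turn outside -1 to 1 is refused whole. A call with a gripper value outside its range is refused whole. "claw" is the opening, from -1 (shut) to 1 (fully open), so that 0 is half open, set as the call begins (left out, the last holds). The fingers move at their own pace and stop on an object; the grip force is fixed at half the most. Time passes only in rows, so rows that repeat a pose let the fingers close. It gives the time, the measured TCP pose, the force, the opening and the grip force at its end, in the units of the state.
- state(): the state, without advancing time (a new reading comes with each control period).
- capture(name): name is "side" or "top"; returns a dict with "color" (384x512x3 uint8, red, green, blue), "vertical_fov" (degrees; the focal length in pixels is half the picture's height over the tangent of half this angle, whatever the lens; pixels are square), "cx", "cy" (the principal point, pixels), "R" (3x3) and "t" (3): a world point X has camera coordinates R X + t. Camera axes: x right, y down, z forward; pixel columns grow to the right and rows downward; lengths in m; the calibration is good to about 2 mm. A picture is of the moment at which its call begins. There is no depth.
- finish_job(): hands the job in; it is judged then, once.
The state is a dict: "time_s": time; "joint_positions": joint angles; "joint_vel": joint speeds; "joint_efforts": joint torques, N m; "tool_pos": TCP position; "ee_rot": TCP orientation; "ft_force": force on the tool from outside, world axes, zero at the start; "wrist_torque": the same for the moment, N m; "grip_width": finger opening in m; "gripper_force": force on a finger pad.
Only numpy, scipy, OpenCV 4.12 (cv2) and the standard library are available. Lean on these libraries where they do the work, as an engineer would, in place of code of your own. Each camera call takes 0.05 s, during which the arm holds its last target. There are 200 camera calls.

## Working session

There is one attempt and no reset: what is moved stays moved. The work goes in short steps, Python scripts to look and compute and a tool call to move; the robot and the scene stay as the last step left them, time stands still between calls to the robot, and variables do not carry over. Pictures are saved under pics/ and viewed, at most 10 in all, crops included, and the job is handed in when it is done.

Besides the shell and the picture viewer there is one more tool, called after ">>>" as a command line: name --argument value ..., lists and objects as JSON in quotes. move_arm: Moves the arm, as the interface text tells. Shifts and turns lie within -1 to 1; 1 stands for 250 mm of shift or 180 degrees of turn. Its arguments: {"type":"object","properties":{"steps":{"type":"string"},"claw":{"type":"number"}},"required":["steps"]}

```bash
mkdir -p pics
python3 - <<'E'
from bench import *
import cv2,pickle,numpy as np
for n in("side","top"):
    c=capture(n); cv2.imwrite(f"pics/{n}0.png",c["color"][:,:,::-1]); pickle.dump(c,open(f"{n}0.pkl","wb"))
    print(n,c["vertical_fov"],c["cx"],c["cy"],-np.array(c["R"]).T@c["t"])
print(state())
E
```

```text
side 51.44244877868258 256.2098736778572 189.51433417080762 [0.0602477  0.74988959 0.77125264]
top 54.83694435991335 254.37105888847037 190.18584688872946 [0.21438084 0.07561981 1.08858455]
{'time_s': 0.1, 'joint_positions': array([ 1.12848152,  0.5920326 ,  0.0482974 ,  1.60972722, -0.03326642,
        0.9427285 , -0.03370644]), 'joint_vel': array([ 2.40839990e-04, -1.23158689e-03,  6.46460582e-04, -2.16291396e-03,
        4.80478707e-05, -1.06305919e-03, -3.09662401e-04]), 'joint_efforts': array([ 3.89000415e-03, -5.49996793e+01,  1.55252159e+00, -1.98824519e+01,
        9.61349200e-03,  3.80341953e-03, -8.44169875e-06]), 'tool_pos': array([ 0.24754769, -0.68064384,  0.24723886]), 'ee_rot': array([-3.13950558e+00,  1.40161807e-04,  3.48913408e-01]), 'ft_force': array([-0.7433077 , -0.60956251,  0.96036324]), 'wrist_torque': array([0.05527745, 0.04913882, 0.02264509]), 'gripper_force': 0.0, 'grip_width': 0.08539347460202477}
```

View pics/top0.png

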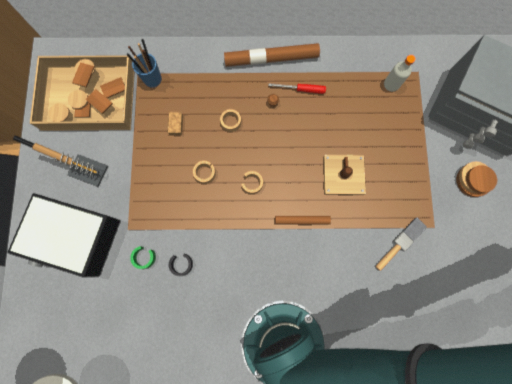

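View pics/side0.png

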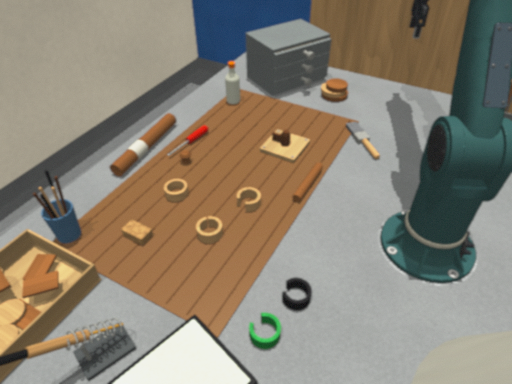

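The top view shows the open cuff at about (252,182) with its gap to the left, the slit ring at (204,171), the closed ring at (230,119) and the jig at (345,173) with its fin pointing roughly up. In the side view the cuff is at about (248,198) and the jig at (285,145). I'll zoom in on both.

Run:
```python
import cv2,numpy as np
t=cv2.imread("pics/top0.png");s=cv2.imread("pics/side0.png")
f=lambda im,x,y,w,h:cv2.resize(im[y:y+h,x:x+w],None,fx=6,fy=6,interpolation=cv2.INTER_CUBIC)
cv2.imwrite("pics/crop.png",np.vstack([np.hstack([f(t,222,155,60,48),f(t,315,150,60,48)]),np.hstack([f(s,220,175,60,48),f(s,255,122,60,48)])]))
```

```text
(no output)
```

View pics/crop.png

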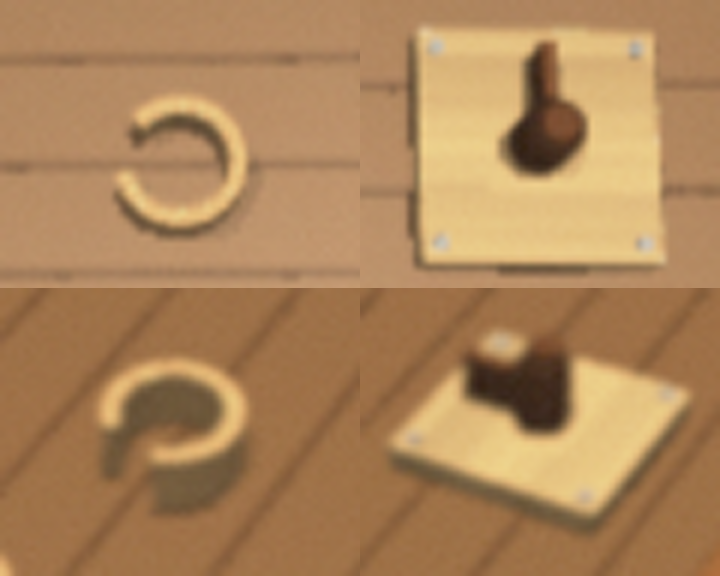

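The crops show the gap facing left and slightly up. The jig base's corners are clear, and the fin points up in the top view. Next I'll fit the poses from both views.

```bash
cat > h.py <<'E'
import numpy as np,cv2,pickle
from scipy.optimize import least_squares,minimize
def proj(c,X):
    f=192/np.tan(np.radians(c["vertical_fov"]/2)); p=np.asarray(X)@np.array(c["R"]).T+c["t"]
    return p[:,:2]/p[:,2:]*f+[c["cx"],c["cy"]]
def ray(c,uv,z):
    f=192/np.tan(np.radians(c["vertical_fov"]/2)); d=np.array([(uv[0]-c["cx"])/f,(uv[1]-c["cy"])/f,1])
    R=np.array(c["R"]);o=-R.T@c["t"];d=R.T@d; return o+d*(z-o[2])/d[2]
def cring(x,y,z,yaw,ro=.032,ri=.024):
    a=np.arcsin(.0145/.032);b=np.arcsin(.011/.024)
    A=np.linspace(a,2*np.pi-a,60);B=np.linspace(2*np.pi-b,b,60)
    P=np.r_[np.c_[ro*np.cos(A),ro*np.sin(A)],np.c_[ri*np.cos(B),ri*np.sin(B)]]
    C,S=np.cos(yaw),np.sin(yaw)
    return np.c_[P@np.array([[C,S],[-S,C]])+[x,y],np.full(len(P),z)]
def soft(c,X,box):
    x,y,w,h=box;k=8
    m=np.zeros((h*k,w*k),np.float32)
    cv2.fillPoly(m,[np.round(((proj(c,X)-[x,y]+.5)*k)*16).astype(np.int32)],1,shift=4)
    return cv2.GaussianBlur(cv2.resize(m,(w,h),interpolation=cv2.INTER_AREA),(0,0),.7)
def bright(c,box):
    x,y,w,h=box;g=c["color"][y:y+h,x:x+w].astype(np.float32).sum(2)
    bg=np.median(g);return np.clip((g-bg-40)/(np.percentile(g,99)-bg-40),0,1)
E
python3 - <<'E'
from h import *
T=pickle.load(open("top0.pkl","rb"));S=pickle.load(open("side0.pkl","rb"))
bt=(236,166,34,34);bs=(228,178,42,46)
mt,ms=bright(T,bt),bright(S,bs)
g=ray(T,(252.2,182),.033);print("guess",g)
cost=lambda p:((soft(T,cring(*p),bt)-mt)**2).sum()+((soft(S,cring(*p),bs)-ms)**2).sum()
best=min((minimize(cost,[g[0],g[1],z,y],method="Nelder-Mead",options=dict(initial_simplex=np.array([g[0],g[1],z,y])+np.r_[np.zeros((1,4)),np.diag([.006,.006,.01,.3])])) for z in(.025,.04) for y in(1.2,1.6)),key=lambda r:r.fun)
p=best.x;print("cuff",p,np.degrees(p[3]),best.fun,(mt**2).sum()+(ms**2).sum())
for n,c,b,m in(("T",T,bt,mt),("S",S,bs,ms)):
    r=minimize(lambda q:((soft(c,cring(q[0],q[1],.033,q[2]),b)-m)**2).sum(),[p[0],p[1],p[3]],method="Nelder-Mead",options=dict(initial_simplex=np.array([p[0],p[1],p[3]])+np.r_[np.zeros((1,3)),np.diag([.005,.005,.2])]));print(n,r.x,r.fun)
ct=np.array([(418,27),(653,33),(665,265),(420,265)])/6+[255,150]-.4
cs=np.array([(390,440-288),(590,515-288),(692,393-288)])/6+[195,122]-.4
def base(q):
    d=.06*np.array([[1,1],[1,-1],[-1,-1],[-1,1]]);C,s=np.cos(q[3]),np.sin(q[3])
    return np.c_[d@np.array([[C,s],[-s,C]])+q[:2],np.full(4,q[2])]
g=ray(T,(345,173),.015)
f=lambda q:np.r_[(proj(T,base(q))-ct).ravel(),(proj(S,base(q))[[0,3,2]][[0,1,2]]-cs).ravel()]
for name,idx in(("a",[0,3,2]),("b",[1,0,3])):
    f=lambda q:np.r_[(proj(T,base(q))-ct).ravel(),(proj(S,base(q))[idx]-cs).ravel()]
    r=least_squares(f,[g[0],g[1],.015,0]);print(name,r.x,np.round(r.fun,1))
    if r.cost<30:
        q=r.x;C,s=np.cos(q[3]),np.sin(q[3]);M=lambda a,z:[q[0]+a*C,q[1]+a*s,z]
        print("post top, fin tip/root top, in crop px:",(proj(T,[M(0,.061),M(.046,.043),M(.016,.043)])-[255,150]+.4)*6,(proj(S,[M(0,.061),M(.046,.043),M(.016,.043)])-[195,122]+.4)*6+[0,288])
# other rings
for u in((204,171),(230,119)):print("ring",ray(T,u,.033))
E
```

```text
guess [0.45275082 0.08144353 0.033     ]
cuff [0.45666711 0.08325792 0.033273   1.2927145 ] 74.0670851182242 22.142820358276367 158.91911
T [0.45584303 0.08296462 1.30277602] 15.178010940551758
S [0.45763295 0.08345119 1.31493573] 3.2039618492126465
a [ 0.47993797 -0.19320559  0.01702035 -0.03085282] [-0.4 -0.3  0.3 -0.4 -0.2  0.  -0.1 -0.9 -0.   0.5  0.9 -0.   0.7  0.1]
post top, fin tip/root top, in crop px: [[560.22840511 121.5009953 ]
 [548.62529426  39.70886335]
 [550.22101125  98.98416198]] [[548.60184163 348.96158604]
 [469.89929338 352.23047779]
 [519.98775362 368.71305043]]
b [ 0.46962517 -0.19927571  0.01252552  0.34754035] [ -4.3  11.7  -6.8  -2.6   7.4  -4.9  10.9   9.   13.2 -14.9 -25.   -5.4
  -3.1  18.5]
ring [0.48702406 0.22300436 0.033     ]
ring [0.64881118 0.14741796 0.033     ]
```

>>> move_arm --steps "0.14 0.14 0 0 0 0.04; 0.28 0.28 0 0 0 0.08; 0.42 0.42 0 0 0 0.12; 0.56 0.56 0 0 0 0.16; 0.6 0.74 0 0 0 0.2" --claw 1

```text
time_s: 0.6
tool_pos: [0.4028, -0.4945, 0.2482]
ee_rot: [3.138, -0.002, 0.986]
ft_force: [-0.4, 1.1, 0.3]
grip_width: 0.0854
gripper_force: 0.0
```

>>> move_arm --steps "0.06 0.18 0 0 0 0.04; 0.12 0.36 0 0 0 0.08; 0.17 0.54 0 0 0 0.104; 0.2 0.73 0 0 0 0.104; 0.24 0.92 0 0 0 0.104"

```text
time_s: 1.1
tool_pos: [0.4574, -0.2645, 0.248]
ee_rot: [-3.141, -0.0, 1.303]
ft_force: [0.6, -0.8, -0.2]
grip_width: 0.0856
gripper_force: 0.0
```

>>> move_arm --steps "0 0.19 0 0 0 0; 0 0.38 0 0 0 0; 0 0.57 0 0 0 0; 0 0.76 0 0 0 0; 0 0.95 0 0 0 0"

```text
time_s: 1.6
tool_pos: [0.4572, -0.0271, 0.2482]
ee_rot: [-3.142, 0.0, 1.304]
ft_force: [1.0, 0.6, 0.1]
grip_width: 0.0854
gripper_force: 0.0
```

>>> move_arm --steps "0 0.18 -0.08 0 0 0; 0 0.36 -0.2 0 0 0; 0 0.446 -0.35 0 0 0; 0 0.446 -0.5 0 0 0; 0 0.446 -0.5 0 0 0"

```text
time_s: 2.1
tool_pos: [0.4545, 0.0829, 0.1197]
ee_rot: [-3.133, 0.005, 1.307]
ft_force: [-0.6, 0.5, 0.9]
grip_width: 0.0853
gripper_force: 0.0
```

Run:
```python
from h import *
from bench import *
s=state();print(s["tool_pos"],s["ee_rot"],s["joint_positions"],s["time_s"])
o=[]
for n,b in(("top",(217,152,66,56)),("side",(208,150,80,68))):
    c=capture(n);x,y,w,h=b;o.append(cv2.resize(c["color"][y:y+h,x:x+w,::-1],(396,336),interpolation=cv2.INTER_CUBIC))
cv2.imwrite("pics/g1.png",np.hstack(o))
```

```text
[0.45447642 0.08294267 0.11970418] [-3.13306601  0.00457093  1.30703048] [-0.07194054  0.50138814 -0.27018353  2.27063062  0.32260371  0.41386567
 -0.8722296 ] 2.1
```

View pics/g1.png

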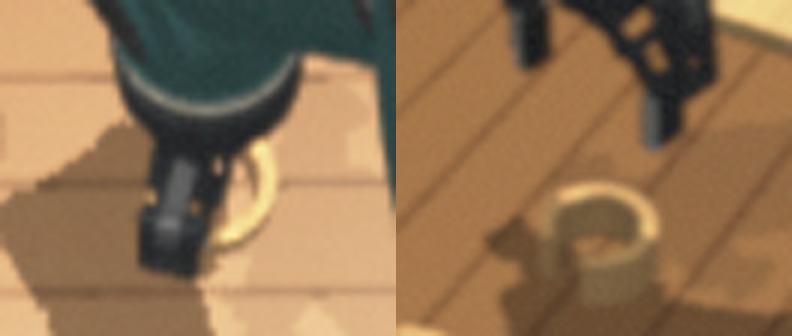

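The side view shows both fingertips above the ring at about (260,179) and (235,163). I'll check these against the calibration.

Run:
```python
from h import *
S=pickle.load(open("side0.pkl","rb"))
for z in(.103,.112,.118):
    d=.0475*np.array([np.cos(1.307-np.pi/2),np.sin(1.307-np.pi/2),0]);m=np.array([.4545,.083,z])
    print(z,proj(S,[m,m-d,m+d]))
```

```text
0.103 [[248.86536163 175.23958296]
 [262.33521508 183.78678721]
 [236.02195755 167.08988792]]
0.112 [[248.79806957 172.56562246]
 [262.3493961  181.09995774]
 [235.88068887 164.43053268]]
0.118 [[248.75275603 170.76501424]
 [262.35894775 179.29023889]
 [235.78558278 162.64017907]]
```

>>> move_arm --steps "0 0 0 0 0 0; 0 0 -0.06 0 0 0; 0 0 -0.12 0 0 0; 0 0 -0.18 0 0 0; 0 0 -0.18 0 0 0"

```text
time_s: 2.7
tool_pos: [0.4584, 0.0818, 0.0789]
ee_rot: [3.141, 0.0, 1.302]
ft_force: [-0.2, 0.4, -0.2]
grip_width: 0.0854
gripper_force: 0.0
```

>>> move_arm --steps "-0.006 0.005 -0.06 0 0 0; -0.006 0.005 -0.12 0 0 0; -0.006 0.005 -0.17 0 0 0; -0.006 0.005 -0.22 0 0 0; -0.006 0.005 -0.22 0 0 0"

```text
time_s: 3.2
tool_pos: [0.4571, 0.0837, 0.0239]
ee_rot: [3.141, -0.0, 1.303]
ft_force: [-1.1, -0.5, 1.2]
grip_width: 0.0855
gripper_force: 0.0
```

>>> move_arm --steps "0 0 0 0 0 0; 0 0 0 0 0 0; 0 0 0 0 0 0; 0 0 0 0 0 0; 0 0 0 0 0 0" --claw -0.3

```text
time_s: 3.7
tool_pos: [0.4572, 0.0838, 0.025]
ee_rot: [3.139, -0.001, 1.303]
ft_force: [-0.4, 0.4, 7.9]
grip_width: 0.0621
gripper_force: 64.3
```

>>> move_arm --steps "0 0 0 0 0 0; 0 0 0 0 0 0; 0 0 0 0 0 0; 0 0 0 0 0 0; 0 0 0 0 0 0"

```text
time_s: 4.2
tool_pos: [0.4571, 0.0839, 0.025]
ee_rot: [3.139, -0.001, 1.303]
ft_force: [0.4, -1.2, 7.3]
grip_width: 0.0622
gripper_force: 64.3
```

>>> move_arm --steps "0 0 0.03 0 0 0; 0 0 0.1 0 0 0; 0 0 0.2 0 0 0; 0 0 0.3 0 0 0; 0 0 0.4 0 0 0"

```text
time_s: 4.7
tool_pos: [0.4561, 0.0836, 0.1252]
ee_rot: [3.141, -0.0, 1.304]
ft_force: [0.4, -0.0, -0.1]
grip_width: 0.0622
gripper_force: 65.5
```

Run:
```python
from h import *
from bench import *
s=state();print(s["tool_pos"],s["ee_rot"],s["ft_force"],s["grip_width"])
o=[]
for n,b in(("top",(217,152,66,56)),("side",(208,140,80,68))):
    c=capture(n);pickle.dump(c,open(n+"g.pkl","wb"));x,y,w,h=b;o.append(cv2.resize(c["color"][y:y+h,x:x+w,::-1],(396,336),interpolation=cv2.INTER_CUBIC))
cv2.imwrite("pics/g2.png",np.hstack(o))
```

```text
[0.45611462 0.0836286  0.12520107] [ 3.14096707e+00 -2.13816614e-05  1.30367144e+00] [ 0.40566377 -0.04230874 -0.14231726] 0.06216919997657956
```

View pics/g2.png

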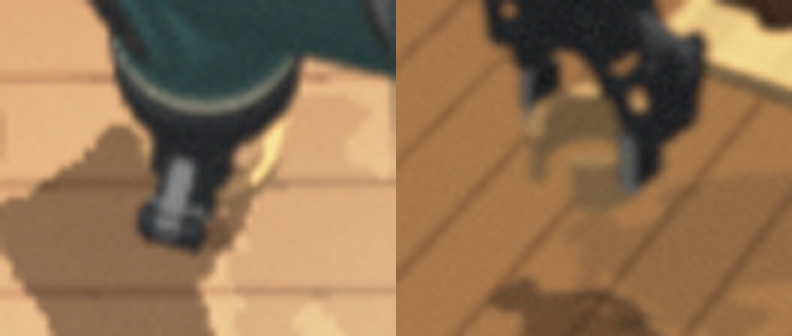

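The ring is held level and well off the mat, with its gap facing the camera. Next I carry and turn it.

>>> move_arm --steps "0.02 -0.11 0 0 0 -0.045; 0.04 -0.22 0 0 0 -0.09; 0.06 -0.33 0 0 0 -0.135; 0.08 -0.44 0 0 0 -0.18; 0.096 -0.55 0 0 0 -0.225"

```text
time_s: 5.3
tool_pos: [0.4801, -0.0548, 0.1234]
ee_rot: [-3.142, 0.0, 0.591]
ft_force: [-0.2, 1.2, -0.2]
grip_width: 0.0623
gripper_force: 65.5
```

>>> move_arm --steps "0 -0.11 0 0 0 -0.045; 0 -0.22 0 0 0 -0.09; 0 -0.34 0 0 0 -0.135; 0 -0.45 0 0 0 -0.18; 0 -0.558 0 0 0 -0.2"

```text
time_s: 5.8
tool_pos: [0.4797, -0.1942, 0.1232]
ee_rot: [3.142, 0.001, -0.035]
ft_force: [0.4, -0.7, -0.4]
grip_width: 0.0624
gripper_force: 65.5
```

>>> move_arm --steps "0 0 0 0 0 0; 0 0 0 0 0 0; 0 0 0 0 0 0"

```text
time_s: 6.1
tool_pos: [0.48, -0.1918, 0.1232]
ee_rot: [-3.141, 0.001, -0.029]
ft_force: [0.2, -0.1, -0.7]
grip_width: 0.0622
gripper_force: 65.5
```

Run:
```python
from h import *
from bench import *
s=state();print(s["tool_pos"],s["ee_rot"],s["ft_force"],s["grip_width"])
o=[]
for n,b in(("top",(312,147,66,56)),("side",(245,90,80,68))):
    c=capture(n);x,y,w,h=b;o.append(cv2.resize(c["color"][y:y+h,x:x+w,::-1],(396,336),interpolation=cv2.INTER_CUBIC))
    M=lambda z:proj(c,cring(*s["tool_pos"][:2],z,s["ee_rot"][2]))
    z=s["tool_pos"][2]
    for zz in(z-.022,z+.008):
        P=((M(zz)-[x,y]+.5)*[396/w,336/h]).astype(np.int32); 
        if n=="side":cv2.polylines(o[-1],[P],True,(0,0,255))
cv2.imwrite("pics/g3.png",np.hstack(o))
```

```text
[ 0.47997419 -0.19183685  0.12315291] [-3.14056505e+00  7.72642240e-04 -2.94993136e-02] [ 0.16116396 -0.09185428 -0.72274125] 0.06221417823190192
```

View pics/g3.png

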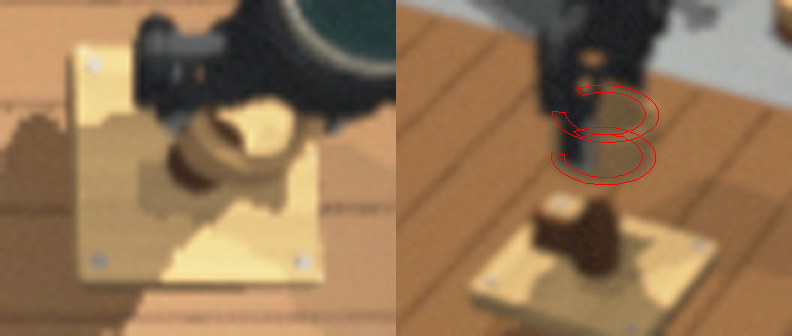

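The overlay matches the ring in the side view, and the ring is above the post with its gap on the fin side. Lowering in stages.

>>> move_arm --steps "0 -0.006 -0.06 0 0 0; 0 -0.006 -0.12 0 0 0; 0 -0.006 -0.16 0 0 0; 0 -0.006 -0.2 0 0 0; 0 -0.006 -0.2 0 0 0"

```text
time_s: 6.7
tool_pos: [0.4796, -0.1939, 0.0722]
ee_rot: [-3.141, 0.002, -0.03]
ft_force: [-0.4, 0.2, 0.2]
grip_width: 0.0618
gripper_force: 65.5
```

>>> move_arm --steps "0 0 -0.02 0 0 0; 0 0 -0.04 0 0 0; 0 0 -0.06 0 0 0; 0 0 -0.06 0 0 0"

```text
time_s: 7.1
tool_pos: [0.48, -0.1945, 0.0578]
ee_rot: [-3.141, 0.001, -0.031]
ft_force: [-0.8, -0.3, 0.7]
grip_width: 0.0622
gripper_force: 65.5
```

Run:
```python
from h import *
from bench import *
s=state();print(s["tool_pos"],s["ee_rot"],s["ft_force"],s["grip_width"])
o=[]
for n,b in(("top",(312,147,66,56)),("side",(245,100,80,68))):
    c=capture(n);x,y,w,h=b;o.append(cv2.resize(c["color"][y:y+h,x:x+w,::-1],(396,336),interpolation=cv2.INTER_CUBIC))
cv2.imwrite("pics/g4.png",np.hstack(o))
```

```text
[ 0.4799657  -0.19448467  0.05777884] [-3.14130108e+00  9.14829299e-04 -3.13157489e-02] [-0.77309696 -0.27320149  0.66869297] 0.06224622829015907
```

View pics/g4.png

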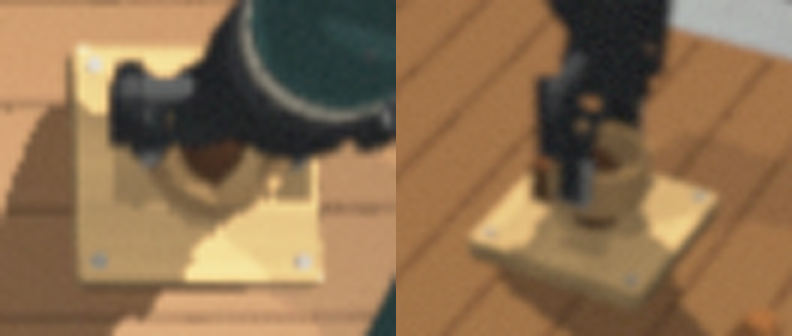

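The post is inside the bore, the gap straddles the fin, and there is no contact force. Lowering the rest of the way.

>>> move_arm --steps "0 0 -0.02 0 0 0; 0 0 -0.04 0 0 0; 0 0 -0.06 0 0 0; 0 0 -0.065 0 0 0; 0 0 -0.065 0 0 0"

```text
time_s: 7.7
tool_pos: [0.48, -0.1945, 0.0416]
ee_rot: [-3.141, 0.001, -0.031]
ft_force: [-0.2, 0.6, 0.0]
grip_width: 0.0622
gripper_force: 65.5
```

>>> move_arm --steps "0 0 -0.004 0 0 0; 0 0 -0.008 0 0 0; 0 0 -0.008 0 0 0"

```text
time_s: 8.0
tool_pos: [0.4804, -0.1946, 0.0402]
ee_rot: [3.142, -0.0, -0.031]
ft_force: [-0.2, -0.4, 0.7]
grip_width: 0.0623
gripper_force: 65.5
```

>>> move_arm --steps "0 0 -0.004 0 0 0; 0 0 -0.008 0 0 0; 0 0 -0.008 0 0 0"

```text
time_s: 8.3
tool_pos: [0.4804, -0.1946, 0.04]
ee_rot: [3.141, -0.001, -0.031]
ft_force: [-2.7, 2.2, 19.2]
grip_width: 0.0619
gripper_force: 67.7
```

Contact came at the predicted height, so I release and retreat straight up.

>>> move_arm --steps "0 0 0.007 0 0 0; 0 0 0.007 0 0 0; 0 0 0.007 0 0 0; 0 0 0.007 0 0 0; 0 0 0.007 0 0 0" --claw 1

```text
time_s: 8.8
tool_pos: [0.4801, -0.1946, 0.0395]
ee_rot: [-3.141, 0.001, -0.031]
ft_force: [-0.2, 0.1, 0.1]
grip_width: 0.0855
gripper_force: 0.0
```

>>> move_arm --steps "0 0 0.02 0 0 0; 0 0 0.1 0 0 0; 0 0 0.25 0 0 0; 0 0 0.4 0 0 0; 0 0 0.55 0 0 0"

```text
time_s: 9.3
tool_pos: [0.4798, -0.1945, 0.1788]
ee_rot: [-3.141, 0.001, -0.031]
ft_force: [0.6, -0.3, -0.3]
grip_width: 0.0852
gripper_force: 0.0
```

>>> move_arm --steps "0 0.18 0 0 0 0; 0 0.36 0 0 0 0; 0 0.54 0 0 0 0; 0 0.7 0 0 0 0; 0 0.7 0 0 0 0"

```text
time_s: 9.8
tool_pos: [0.4803, -0.0129, 0.1776]
ee_rot: [-3.138, -0.0, -0.02]
ft_force: [0.2, 0.3, 0.1]
grip_width: 0.0854
gripper_force: 0.0
```

Run:
```python
from h import *
from bench import *
s=state();print(s["tool_pos"],s["ft_force"],s["grip_width"])
o=[]
for n,b in(("top",(312,147,66,56)),("side",(245,100,80,68))):
    c=capture(n);x,y,w,h=b;o.append(cv2.resize(c["color"][y:y+h,x:x+w,::-1],(396,336),interpolation=cv2.INTER_CUBIC))
cv2.imwrite("pics/g5.png",np.hstack(o))
```

```text
[ 0.48027166 -0.01286929  0.17760237] [0.19373455 0.33152599 0.12007434] 0.08543496615475948
```

View pics/g5.png

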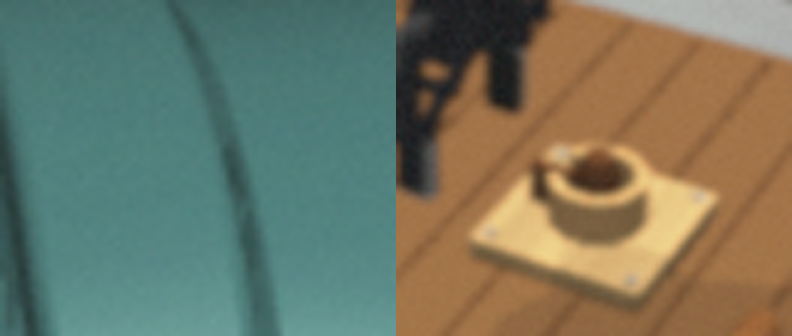

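The side view shows the ring sitting flat on the base around the post, with the fin through the gap and the gripper clear.

```bash
python3 -c "
from bench import *
print(finish_job())"
```

```text
the job is handed in; nothing more can be done
None
```

The open bracelet is on the jig's post, flat on the base with its gap over the fin, released and handed in; the other two rings were not touched, and the judge gave no verdict.

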